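# Load the blank feeder in print order and feed the first one

### The arm

A 6-joint arm with a two-finger parallel gripper is mounted at the origin on the work surface. World frame = base frame: x ahead of the robot, y to its left, z up, the work surface at z = 0. Lengths are in m, angles in degrees, forces in N, time in s.
With the tool pointing down it reaches from about 0.375 to 0.9 m from the base axis. Payload 3.1 kg.
Tool frame: the origin (TCP) lies at the very end of the fingers, on their centre line; the grasp point (between the pads) lies 19 mm behind it; z points along the fingers, y is the line along which they close (so a half turn about z gives the same grasp; the last joint's range is limited). The gripper opens to 87 mm and grips with 3 to 60 N. Pads are 19 mm wide; open, the fingers measure 117 mm over their backs; the gripper's body (75 mm by 190 mm) begins 51 mm behind the grasp point.
Start: joints at [-73.31, 30.224, 82.088, -0, 67.689, -10.227], TCP at [0.283, -0.557, 0.223] pointing down, gripper open.
Joint ranges: [-176.69, 176.69], [-43.24, 126.21], [12.49, 139.97], [-82, 262], [0, 151.66], [-163.58, 163.58]. Speed limits (degrees/s): [159.86, 159.86, 180, 180, 180, 180].

### API

Orientations are given as a 3x3 rotation matrix whose columns are the frame's x, y, z axes.
In Python, from rig import bot, imaging gives the robot as it stands.
- The arm moves only by the tool drive_tool, never from a script. Its argument "deltas" is text: rows parted by semicolons, each of 5 numbers parted by spaces: the finger opening in mm, from 0 to 87, then the shift along the world's x, y, z in mm, then the turn about the world's z in rad. In form: jaw dx dy dz twist; .... A call has 1 to 12 rows; each row is the pose to reach, as a shift and turn from the pose commanded when the call began; what a row does not reach only later rows make up. A row lasts 1/10 s, in which the tool goes at most 50 mm and 8.59 degrees, less where a joint would pass 70% of its speed; a pose out of reach is approached as far as the arm can. A call with a gripper value outside its range is refused whole. The fingers move at their own pace and stop on an object; the grip force is fixed at half the most. Time passes only in rows, so rows that repeat a pose let the fingers close. It gives the time, the measured TCP pose, the force, the opening and the grip force at its end, in the units of the state.
- bot.read_state(): the state, without advancing time (a new reading comes with each control period).
- imaging.capture(name): name is "side" or "top"; returns the picture (400x640x3 uint8, red, green, blue); there is no depth.
- imaging.camera_model(name): a dict with "fx", "fy", "cx", "cy" (pixels), "dist" ([k1, k2, p1, p2, k3] as OpenCV has them; the pictures are not rectified), "T" (4x4, takes a point from camera to world coordinates). Camera axes: x right, y down, z forward; pixel columns grow to the right and rows downward; lengths in m; the calibration is good to about 2 mm. A picture is of the moment at which its call begins. camera_model takes no time and is no camera call.
- bot.hand_in(): hands the job in; it is judged then, once.
The state is a dict: "time_s": time; "joint_positions": joint angles; "qvel": joint speeds; "tau": joint torques, N m; "position": TCP position; "tcp_rot": TCP orientation; "force": force on the tool from outside, world axes, zero at the start; "moment": the same for the moment, N m; "opening": opening from 0.0 (shut) to 1.0 (fully open); "grasp_force": force on a finger pad.
Only numpy, scipy, OpenCV 4.12 (cv2) and the standard library are available. Lean on these libraries where they do the work, as an engineer would, in place of code of your own. Each camera call takes 0.05 s, during which the arm holds its last target. There are 200 camera calls.

### The job

Slide the three ceramic blanks one at a time across the loading deck and over the edge into the feeder's hopper, without lifting them off the deck, so that they will feed out yellow first, then white, then blue. Then push the red paddle all the way in once to feed the yellow blank out into the outfeed, and ease the sprung slide all the way back home rather than letting it snap back. Leave the tape roll, the bottle and the squeegee where they are.

Things in the scene. Friction and masses are not known exactly. Their poses are not given: they have to be found in the camera images.
- feeder: Blue bench-top magazine feeder, fixed. Origin at bench level under the hopper's centre; +x is the feed direction (from the paddle through the hopper to the outfeed), +y points from the hopper to the loading deck, z up. Its hopper is a square well beside the deck; a blank pushed over it tips in and drops flat on what lies below. The lowest blank feeds out first.
- deck (a point): Centre of the loading deck's top, a level dark steel plate 58 mm above the bench, without rim: 290 mm along the feeder's x (-145 to 145 mm from the hopper's centre line), and along y from the hopper's mouth (32 mm from the hopper's centre) to 250 mm.
- hopper_mouth (a point): Centre of the hopper's open top, a square 63 x 63 mm level with the deck, 58 mm above the bench; axes as the feeder's. Its 6 mm walls are flush with the deck on three sides; on the -y side, away from the deck, the slotted back wall rises 22 mm above the deck as a back stop, with short wings at both ends reaching to 18 mm from the hopper's centre.
- hopper_floor (a point): Centre of the hopper's floor, 40 mm below its mouth and 18 mm above the bench; axes as the feeder's. The first blank loaded rests here, the next ones 10 and 20 mm higher. The outlet under the +x wall is 13.5 mm high: only the lowest blank passes.
- outfeed (a point): Point on the outfeed floor (18 mm above the bench), 71 mm from the hopper's centre along the feeder's +x, where the centre of a fully fed blank lies, just outside the outlet (it may lie further out). The outfeed has 7 mm high side rails and an end lip 120 mm from the hopper's centre, and is open above.
- blank_yellow: Glazed ceramic blank, a plain yellow disc 60 mm in diameter, 10 mm thick, about 60 g. Origin at the centre of its underside, z up through the disc. Starts lying flat on the loading deck, slippery on it (friction about 0.25).
- blank_white: Glazed ceramic blank, a plain white disc 60 mm in diameter, 10 mm thick, about 60 g. Origin at the centre of its underside, z up through the disc. Starts lying flat on the loading deck, slippery on it (friction about 0.25).
- blank_blue: Glazed ceramic blank, a plain blue disc 60 mm in diameter, 10 mm thick, about 60 g. Origin at the centre of its underside, z up through the disc. Starts lying flat on the loading deck, slippery on it (friction about 0.25).
- slide (a joint): Travel of the feed slide along the feeder's +x, m: 0 = home, 0.075 = fully in against its stop. It pushes the lowest blank out of the hopper and carries the others until it is home again. A spring drives it home with 2.4 N at home, 8.4 N fully in; let go, it snaps back at over 0.5 m/s. Follow it back at well under 0.3 m/s.
- paddle_top (a point): Middle of the top edge of the slide's upright paddle (red top, steel below), 103 mm above the bench; at home 125 mm from the hopper's centre towards the feeder's -x. The paddle is 10 mm thick along x, 40 mm wide along y. Push its -x face, or pinch its thickness from above. Fully in, it stands 7.5 mm from the hopper's wall, whose top is 45 mm below the paddle's.
- tape_roll: Bystander: orange tape roll lying flat on the bench, 90 mm outside diameter, 20 mm high; origin at the centre of its underside.
- cleaner: Bystander: white bottle with blue cap standing on the bench, 52 mm diameter, 130 mm high; origin at the centre of its underside.
- squeegee: Bystander: small wooden squeegee with a green blade lying on the bench, 110 mm along its y, 54 mm along x, 16 mm high; origin under the wooden back's centre.
Mind the look-alikes: they are no part of the job. There is more than one size of the blank_white; the job needs the largest.

How it is judged:
By the outcome, as a careful person would: the job done as asked, in the order asked, and still so for the second after the job is handed in, with the robot touching nothing.
It also fails if it takes over 64 s, if anything falls off the work surface, if the arm or the gripper's body presses on something with over 40 N, if the wrist force passes 120 N, or if a joint passes its speed limit or range.

## Working session

There is one attempt and no reset: what is moved stays moved. The work goes in short steps, Python scripts to look and compute and a tool call to move; the robot and the scene stay as the last step left them, time stands still between calls to the robot, and variables do not carry over. Pictures are saved under pics/ and viewed, at most 10 in all, crops included, and the job is handed in when it is done.

Besides the shell and the picture viewer there is one more tool, called after "Request:" as name(argument=value, ...) on one line, values as JSON. drive_tool: Moves the arm, as the interface text tells. Its arguments: {"type":"object","properties":{"deltas":{"type":"string"}},"required":["deltas"]}

```bash
mkdir -p pics; ls; python3 - <<'E'
from rig import bot, imaging
import cv2,numpy as np
for n in("side","top"):
    im=imaging.capture(n); cv2.imwrite(f"pics/{n}0.png",im[:,:,::-1])
    m=imaging.camera_model(n); print(n,m["fx"],m["cx"],m["cy"],m["dist"],np.round(m["T"],3).tolist())
s=bot.read_state(); print(s["time_s"],s["position"],s["tcp_rot"])
E
```

```text
pics
side 376.2765764207547 316.8001030973175 199.38730351794456 [-0.06819792  0.          0.          0.          0.        ] [[-0.946, -0.249, 0.205, 0.34], [-0.322, 0.695, -0.643, 0.617], [0.018, -0.674, -0.738, 0.807], [0.0, 0.0, 0.0, 1.0]]
top 461.62002705689264 314.78669225706875 197.3562054775191 [-0.10662865  0.          0.          0.          0.        ] [[-0.008, -0.998, 0.07, 0.465], [-1.0, 0.008, 0.004, -0.012], [-0.005, -0.07, -0.998, 1.264], [0.0, 0.0, 0.0, 1.0]]
0.1 [ 0.28278358 -0.55666126  0.22169416] [[ 8.91669540e-01  4.52686588e-01 -5.33436149e-04]
 [ 4.52686772e-01 -8.91667775e-01  1.80697283e-03]
 [ 3.42344540e-04 -1.85270212e-03 -9.99998225e-01]]
```

View pics/top0.png

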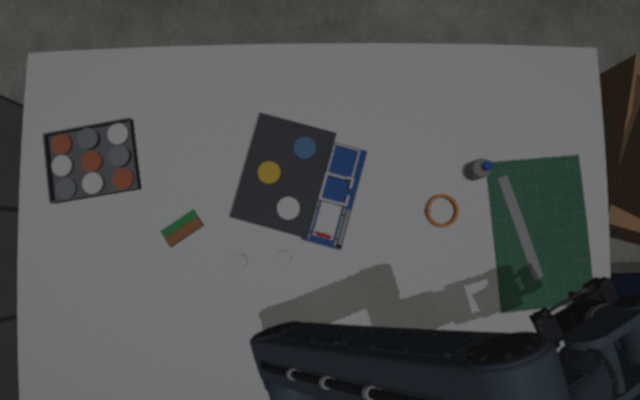

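View pics/side0.png

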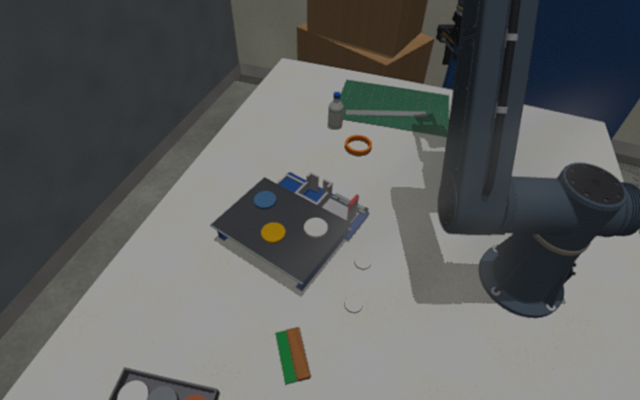

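Top view: yellow (269,172), blue (305,148) and a white disc (288,208) lie on the dark deck. Hopper is near (335,188), red paddle near (323,235). Candidates for white: deck (288,208), bench (240,261), bench (283,257), and the tray discs. I'll measure the sizes and check a crop.

```bash
cat > h.py <<'E'
import cv2,numpy as np
from rig import bot, imaging
def ray(n,uv,z):
    m=imaging.camera_model(n); K=np.array([[m["fx"],0,m["cx"]],[0,m["fy"],m["cy"]],[0,0,1]])
    p=cv2.undistortPoints(np.array(uv,float).reshape(-1,1,2),K,np.array(m["dist"])).reshape(-1,2)
    T=np.array(m["T"]); d=np.c_[p,np.ones(len(p))]@T[:3,:3].T; o=T[:3,3]
    return o+d*((z-o[2])/d[:,2])[:,None]
def hsv(im): return cv2.cvtColor(im,cv2.COLOR_RGB2HSV)
def blobs(mask,amin=30):
    return [c for c in cv2.findContours(mask.astype(np.uint8),cv2.RETR_EXTERNAL,cv2.CHAIN_APPROX_NONE)[0] if cv2.contourArea(c)>amin]
def disc(n,c,z):
    P=ray(n,c.reshape(-1,2),z); q=P[:,:2]; ctr,r=cv2.minEnclosingCircle((q*1000).astype(np.float32)); return np.round(ctr,1),round(2*r,1)
E
python3 - <<'E'
from h import *
im=cv2.imread("pics/top0.png")[:,:,::-1].copy(); H=hsv(im); h,s,v=[H[:,:,i].astype(int) for i in range(3)]
R=np.zeros(h.shape,bool); R[100:275,215:380]=1
for name,mk in dict(yellow=(h>15)&(h<35)&(s>120)&(v>80),blue=(h>95)&(h<125)&(s>80)&(v>60),red=((h<6)|(h>172))&(s>120)&(v>60)).items():
    for c in blobs(mk&R,12):
        M=cv2.minAreaRect(c); print(name,np.round(M[0]),disc("top",c,.103 if name=="red" else .068),cv2.contourArea(c))
D=R&(v<75)&(s<90); c=max(blobs(D),key=cv2.contourArea); hull=cv2.convexHull(c)
box=cv2.boxPoints(cv2.minAreaRect(c)); print("deck px",box.round(1).tolist()); print((ray("top",box,.058)*1000).round(1).tolist())
ap=cv2.approxPolyDP(hull,6,True).reshape(-1,2); print(ap.tolist(),(ray("top",ap,.058)*1000).round(0)[:,:2].tolist())
dm=np.zeros(h.shape,np.uint8); cv2.fillPoly(dm,[hull],1); W=(dm>0)&(v>120)&(s<60)
for c in blobs(W,60): print("white",cv2.minAreaRect(c)[0],disc("top",c,.068))
cr=cv2.resize(im[100:280,215:385],None,fx=3.3,fy=3.3,interpolation=cv2.INTER_CUBIC); cv2.imwrite("pics/crop0.png",cv2.convertScaleAbs(cr[:,:,::-1],alpha=1.4))
E
```

```text
yellow [269. 172.] (array([616.7, 113.3]), 59.7) 374.0
blue [322. 241.] (array([438.1, -22.5]), 100.5) 139.5
blue [343. 177.] (array([600.6, -93.4]), 165.7) 709.5
blue [343. 161.] (array([643.6, -80. ]), 88.4) 556.0
blue [304. 147.] (array([681. ,  19.4]), 61.1) 387.5
red [323. 235.] (array([451.6, -26.8]), 31.7) 22.0
deck px [[229.0, 216.39999389648438], [259.20001220703125, 110.9000015258789], [338.29998779296875, 133.5], [308.1000061035156, 239.0]]
[[501.2, 218.7, 58.0], [782.0, 140.0, 58.0], [718.6, -70.3, 58.0], [440.9, 11.4, 58.0]]
[[260, 113], [335, 133], [307, 238], [230, 216]] [[776.0, 138.0], [720.0, -62.0], [444.0, 14.0], [502.0, 216.0]]
```

View pics/crop0.png

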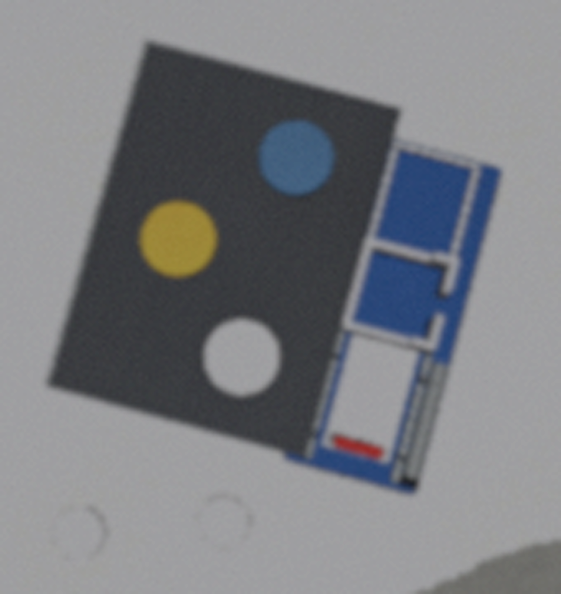

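The crop shows the deck white at crop (242,357) is 78 px across, the same as yellow, so 60 mm. The two bench whites at crop (80,532) and (225,522) are only ~54 px, about 40 mm, so the deck white is the one meant. The feeder yaw is about -15.6° and the hopper about (573,-59) mm. The paddle prediction agrees to 1 mm.

Request:
drive_tool(deltas="44 346 715 0 0.829;44 346 715 0 0.829;44 346 715 0 0.829;44 346 715 0 0.829;44 346 715 0 0.829;44 346 715 0 0.829;44 346 715 0 0.829;44 346 715 0 0.829;44 346 715 0 0.829;44 346 715 0 0.829;44 346 715 0 0.829;44 346 715 0 0.829")

```text
time_s: 1.3
position: [0.5447, -0.0151, 0.2223]
tcp_rot: [[0.269, 0.963, -0.001], [0.963, -0.269, -0.0], [-0.0, -0.001, -1.0]]
force: [1.1, -0.4, 0.3]
opening: 0.503
grasp_force: 0.0
```

```bash
python3 - <<'E'
from h import *
im=cv2.imread("pics/top0.png")[:,:,::-1].copy(); H=hsv(im); h,s,v=[H[:,:,i].astype(int) for i in range(3)]
wp=np.array([[415,251],[391,336],[403,294]])/3.3+[215,100]
print((ray("top",wp,.058)*1000).round(1))
W=np.zeros(h.shape,bool);W[190:226,270:306]=1;W&=v>110
print([ (disc("top",c,.068)) for c in blobs(W,60)], np.median(v[200:215,280:295]))
S=cv2.imread("pics/side0.png")[:,:,::-1].copy(); H=hsv(S); h,s,v=[H[:,:,i].astype(int) for i in range(3)]
for n,mk,x,y in(("y",(h>15)&(h<35)&(s>120),273,232),("b",(h>95)&(h<125)&(s>80),265,200),("w",v>110,315,227)):
    W=np.zeros(h.shape,bool);W[y-16:y+17,x-20:x+21]=1
    print(n,[disc("side",c,.066) for c in blobs(W&mk,60)])
E
```

```text
[[605.1 -75.4  58. ]
 [537.5 -55.6  58. ]
 [570.8 -65.5  58. ]]
[(array([522.1,  63.7]), 52.7)] 115.0
y [(array([612.8, 111.7]), 64.3)]
b [(array([676.4,  17.5]), 66.8)]
w [(array([519.6,  60.2]), 60.0)]
```

Request:
drive_tool(deltas="44 84 174 0 0;44 84 174 0 0;44 84 174 0 0;44 84 174 0 0;44 84 174 -50 0;44 84 174 -100 0;44 84 174 -145 0;44 84 174 -145 0;44 84 174 -145 0;44 84 174 -145 0")

```text
time_s: 2.3
position: [0.6306, 0.1569, 0.0803]
tcp_rot: [[0.269, 0.963, 0.005], [0.963, -0.269, 0.0], [0.002, 0.005, -1.0]]
force: [0.7, 0.0, 0.0]
opening: 0.503
grasp_force: 0.0
```

```bash
python3 - <<'E'
from h import *
im=imaging.capture("side"); im2=imaging.capture("top")
a=cv2.resize(im[130:330,180:400],None,fx=2,fy=2); b=cv2.resize(im2[90:290,200:380],None,fx=2,fy=2)
cv2.imwrite("pics/a1.png",np.hstack([a,b])[:,:,::-1]); s=bot.read_state(); print(s["position"],s["time_s"])
E
```

```text
[0.63065795 0.15689767 0.08094055] 2.4
```

View pics/a1.png

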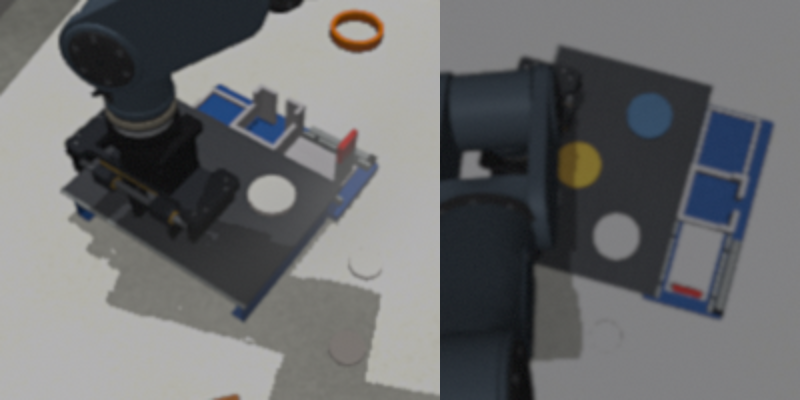

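The yellow disc is clear ahead of the fingers, and blue and white are clear on either side. Next: lower and check the height.

Request:
drive_tool(deltas="44 0 0 -10 0;44 0 0 -18 0;44 0 0 -18 0;44 -1 -5 -18 0;44 -2 -11 -18 0")

```text
time_s: 2.9
position: [0.6261, 0.1456, 0.0595]
tcp_rot: [[0.268, 0.963, -0.0], [0.963, -0.268, -0.0], [-0.0, -0.0, -1.0]]
force: [0.3, 0.2, -0.5]
opening: 0.506
grasp_force: 0.0
```

Request:
drive_tool(deltas="44 -2 -8 2 0;44 -5 -20 2 0;44 -9 -35 2 0;44 -13 -51 2 0;44 -17 -67 2 0;44 -21 -83 2 0;44 -24 -97 2 0;44 -27 -108 2 0;44 -29 -115 2 0;44 -29 -118 2 0;44 -29 -118 2 0")

```text
time_s: 4.0
position: [0.5975, 0.0276, 0.0616]
tcp_rot: [[0.269, 0.963, 0.0], [0.963, -0.269, 0.0], [0.0, 0.0, -1.0]]
force: [-0.1, 0.3, -0.2]
opening: 0.502
grasp_force: 0.0
```

```bash
cat >> h.py <<'E'
HC=np.array([572.6,-59.3]); FX=np.array([.963,-.269]); FY=np.array([.269,.963])
def fe(p): d=np.asarray(p)[:2]-HC; return np.round([d@FX,d@FY],1)
def look(pic=None):
    im=imaging.capture("top"); sd=imaging.capture("side"); H=hsv(im); h,s,v=[H[:,:,i].astype(int) for i in range(3)]
    R=np.zeros(h.shape,bool); R[100:250,230:360]=1
    for n,mk in dict(yellow=(h>15)&(h<35)&(s>120)&(v>60),blue=(h>95)&(h<112)&(s>60)&(s<160)&(v>60)).items():
        for c in blobs(mk&R,100):
            d=disc("top",c,.068); print(n,fe(d[0]),d[1],cv2.contourArea(c))
    st=bot.read_state(); print("tcp fe",fe(np.array(st["position"])*1000),st["position"][2],st["force"],st["time_s"])
    if pic:
        a=cv2.resize(sd[130:330,180:400],None,fx=2,fy=2); b=cv2.resize(im[90:290,200:380],None,fx=2,fy=2)
        cv2.imwrite(f"pics/{pic}.png",np.hstack([a,b])[:,:,::-1])
E
python3 -c "
from h import *
look('a2')"
```

```text
blue [ 55.8 121.7] 99.9 145.5
tcp fe [ 0.4 91. ] 0.061555208385170146 [0.35041609 0.17142862 1.05141183] 4.1
```

View pics/a2.png

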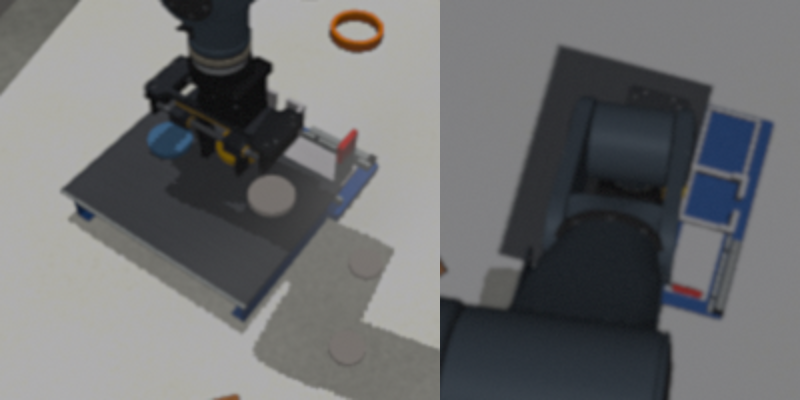

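Side view: yellow is nested between the fingers at the mouth, with blue and white undisturbed. Now push it in.

Request:
drive_tool(deltas="44 -2 -6 2 0;44 -3 -12 2 0;44 -5 -18 2 0;44 -6 -23 1 0;44 -8 -28 1 0;44 -9 -33 1 0;44 -11 -38 1 0;44 -12 -43 1 0;44 -13 -48 1 0;44 -15 -53 1 0;44 -16 -57 1 0;44 -16 -57 1 0")

```text
time_s: 5.3
position: [0.5812, -0.0298, 0.0625]
tcp_rot: [[0.269, 0.963, -0.0], [0.963, -0.269, -0.0], [-0.0, -0.0, -1.0]]
force: [-0.2, -0.4, 0.3]
opening: 0.504
grasp_force: 0.0
```

Request:
drive_tool(deltas="44 0 0 25 0;50 0 0 45 0;54 -16 44 45 0;54 -32 88 45 0;54 -48 132 45 0;54 -48 132 45 0;54 -48 132 30 0;54 -48 132 20 0;54 -48 132 20 0")

```text
time_s: 6.2
position: [0.5325, 0.1024, 0.0812]
tcp_rot: [[0.269, 0.963, -0.003], [0.963, -0.269, -0.0], [-0.001, -0.003, -1.0]]
force: [0.8, -0.2, -0.1]
opening: 0.623
grasp_force: 0.0
```

```bash
python3 -c "
from h import *
look('a3')"
```

```text
yellow [-0.5 13.9] 53.3 205.5
blue [ 83.  105.5] 62.9 409.5
tcp fe [-81.1 145. ] 0.08224718137828019 [-0.49553835  0.15512054  0.51726901] 6.3
```

View pics/a3.png

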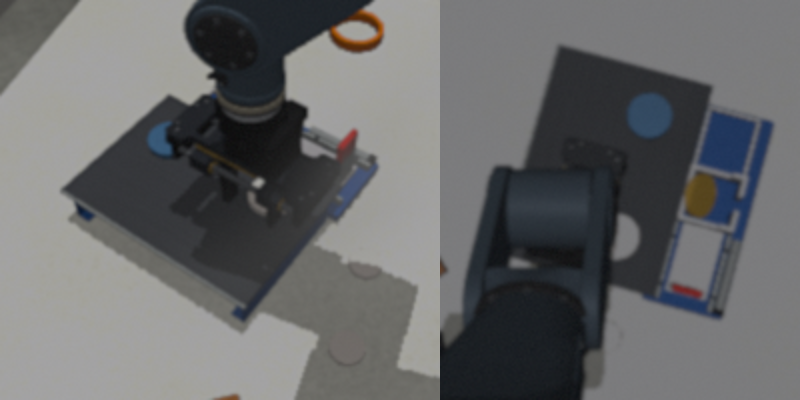

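Top view: yellow at crop (700,195) is still tilted in the well, leaning on the deck rim with its far edge down. I'll nudge its rear edge in with closed fingers.

Request:
drive_tool(deltas="20 0 0 18 0;0 18 -35 18 0;0 36 -70 18 0;0 55 -105 18 0;0 55 -105 0 0;0 55 -105 -20 0;0 55 -105 -20 0;0 54 -109 -20 0;0 53 -113 -20 0;0 52 -117 -20 0;0 51 -121 -20 0;0 50 -125 -20 0")

```text
time_s: 7.5
position: [0.5835, -0.0225, 0.0631]
tcp_rot: [[0.269, 0.963, 0.001], [0.963, -0.269, -0.0], [0.0, 0.001, -1.0]]
force: [-0.0, 0.2, -0.6]
opening: 0.006
grasp_force: 0.1
```

Request:
drive_tool(deltas="0 -1 -4 0 0;0 -2 -8 0 0;0 -3 -12 0 0;0 -4 -16 0 0;0 -5 -20 0 0;0 -7 -25 0 0;0 -7 -25 0 0")

```text
time_s: 8.2
position: [0.576, -0.0478, 0.0625]
tcp_rot: [[0.269, 0.963, -0.0], [0.963, -0.269, -0.0], [-0.0, -0.0, -1.0]]
force: [-0.4, -0.8, -0.8]
opening: 0.005
grasp_force: 0.0
```

```bash
python3 -c "
from h import *
look('a4')"
```

```text
blue [59.2 12.9] 100.5 148.0
blue [ 82.7 105.4] 63.1 338.5
tcp fe [ 0.3 12.5] 0.0625296856651231 [-0.25298146 -0.06088355  0.33217881] 8.3
```

View pics/a4.png

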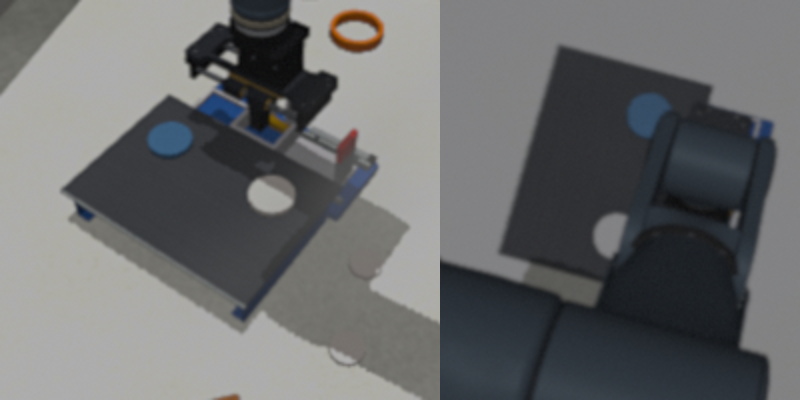

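Request:
drive_tool(deltas="0 0 0 30 0;10 -11 38 40 0;30 -22 75 40 0;54 -33 112 40 0;54 -43 150 40 0;54 -43 150 40 0")

```text
time_s: 8.9
position: [0.5306, 0.107, 0.1025]
tcp_rot: [[0.263, 0.965, -0.003], [0.965, -0.263, 0.001], [0.0, -0.003, -1.0]]
force: [-0.7, -0.0, 0.9]
opening: 0.372
grasp_force: 0.0
```

```bash
python3 - <<'E'
from h import *
im=imaging.capture("top"); sd=imaging.capture("side"); s=bot.read_state(); print(fe(s["position"]*1000) if hasattr(s["position"],"shape") else s["position"], s["position"][2])
a=cv2.resize(sd[165:215,270:350],None,fx=5,fy=5,interpolation=cv2.INTER_CUBIC); b=cv2.resize(im[165:215,310:370],None,fx=6,fy=5,interpolation=cv2.INTER_CUBIC)
cv2.imwrite("pics/a5.png",cv2.convertScaleAbs(np.hstack([a,b])[:,:,::-1],alpha=1.5))
E
```

```text
[-81.8 146.4] 0.10265732360984267
```

View pics/a5.png

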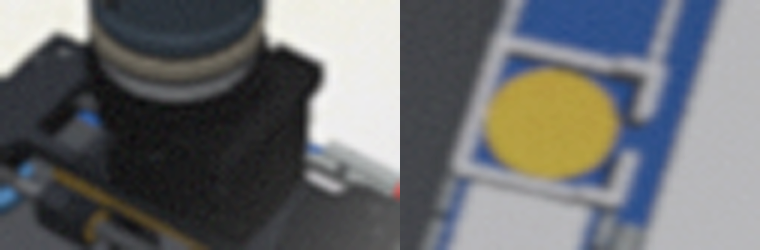

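Yellow now lies flat in the well. Next is white: straddle it with the jaw open, close to a loose cage and slide it sideways to the hopper line.

Request:
drive_tool(deltas="80 -6 -20 0 0;80 -11 -40 0 0;80 -11 -40 0 0;80 -11 -40 -15 0;80 -11 -40 -30 0;80 -11 -40 -40 0;80 -11 -40 -40 0;72 -11 -40 -40 0;66 -11 -40 -40 0;62 -11 -40 -40 0;62 -11 -40 -40 0;62 -11 -40 -40 0")

```text
time_s: 10.2
position: [0.5225, 0.0629, 0.0629]
tcp_rot: [[0.269, 0.963, 0.001], [0.963, -0.269, -0.0], [0.0, 0.001, -1.0]]
force: [-0.9, -0.3, 0.3]
opening: 0.719
grasp_force: 0.0
```

Request:
drive_tool(deltas="62 4 -1 0 0;62 10 -3 0 0;62 18 -5 0 0;62 26 -7 0 0;62 34 -9 0 0;62 42 -12 0 0;62 50 -14 0 0;62 58 -16 0 0;62 66 -18 0 0;62 73 -20 0 0;62 78 -22 0 0;62 78 -22 0 0")

```text
time_s: 11.4
position: [0.6014, 0.0405, 0.0626]
tcp_rot: [[0.269, 0.963, 0.001], [0.963, -0.269, -0.0], [0.0, 0.001, -1.0]]
force: [-1.1, 0.9, -0.1]
opening: 0.715
grasp_force: 0.0
```

Request:
drive_tool(deltas="66 0 0 0 0;66 0 0 0 0;66 4 14 0 0;66 8 29 0 0;66 12 43 0 0;66 15 55 0 0;55 15 55 0 0;44 15 55 0 0;44 15 55 0 0;44 15 55 0 0")

```text
time_s: 12.4
position: [0.6152, 0.0953, 0.0625]
tcp_rot: [[0.269, 0.963, -0.0], [0.963, -0.269, -0.0], [-0.0, -0.0, -1.0]]
force: [0.6, -0.7, -0.1]
opening: 0.526
grasp_force: 0.0
```

```bash
cat >> h.py <<'E'
def white(roi,z=.068,th=95):
    im=imaging.capture("top"); g=im.max(2).astype(int); st=bot.read_state(); p=np.array(st["position"])*1000
    y0,y1,x0,x1=roi; W=np.zeros(g.shape,bool); H=hsv(im); W[y0:y1,x0:x1]=1; W&=(g>th)&(H[:,:,1]<60)
    for c in blobs(W,40): d=disc("top",c,z); print("white",fe(d[0]),d[1],cv2.contourArea(c))
    print("tcp",fe(p),p[2],st["time_s"])
E
python3 -c "
from h import *
white((140,225,250,325)); look()"
```

```text
white [-41.5  30.3] 124.5 174.5
white [  0.6 101.2] 59.3 323.5
tcp [ -0.5 160.3] 62.522541724789605 12.45
yellow [-2.8  0. ] 54.4 309.0
blue [ 53.9 220.7] 100.3 132.5
blue [ 83.1 104.6] 63.0 400.0
tcp fe [ -0.5 160.4] 0.0625670563091927 [ 0.08365028 -0.38737771  0.62116194] 12.55
```

Request:
drive_tool(deltas="44 -3 -12 0 0;44 -6 -22 0 0;44 -8 -30 0 0;44 -10 -38 0 0;44 -13 -47 0 0;44 -15 -56 0 0;44 -18 -65 0 0;44 -20 -74 0 0;44 -22 -81 0 0;44 -24 -88 0 0;44 -26 -94 0 0;44 -28 -100 0 0")

```text
time_s: 13.75
position: [0.5872, -0.0046, 0.0626]
tcp_rot: [[0.269, 0.963, 0.0], [0.963, -0.269, 0.0], [0.0, 0.0, -1.0]]
force: [0.6, -0.0, -0.9]
opening: 0.504
grasp_force: 0.1
```

Request:
drive_tool(deltas="44 -1 -4 0 0;44 -2 -8 0 0;44 -3 -12 0 0;44 -4 -16 0 0;44 -5 -20 0 0;44 -6 -24 0 0;44 -6 -24 0 0;44 -6 -24 25 0;30 -1 -4 25 0;10 4 14 25 0;0 4 14 25 0;0 4 14 25 0")

```text
time_s: 14.95
position: [0.5911, 0.01, 0.0874]
tcp_rot: [[0.267, 0.964, -0.0], [0.964, -0.267, -0.0], [-0.0, -0.0, -1.0]]
force: [-0.4, 0.4, -0.5]
opening: 0.23
grasp_force: 0.0
```

Request:
drive_tool(deltas="0 0 0 -12 0;0 0 0 -25 0;0 -2 -8 -25 0;0 -4 -15 -25 0;0 -6 -22 -25 0;0 -7 -28 -25 0;0 -9 -34 -25 0;0 -10 -39 -25 0;0 -11 -44 -25 0;0 -13 -49 -25 0;0 -14 -54 -25 0;0 -15 -58 -25 0")

```text
time_s: 16.15
position: [0.5762, -0.0485, 0.0626]
tcp_rot: [[0.269, 0.963, 0.0], [0.963, -0.269, 0.0], [0.0, 0.0, -1.0]]
force: [0.4, 0.3, -0.1]
opening: 0.008
grasp_force: 0.0
```

Request:
drive_tool(deltas="0 0 0 0 0;0 0 0 30 0;20 11 38 40 0;40 22 75 40 0;54 33 112 40 0;80 43 150 40 0;80 43 150 40 0;80 43 150 40 0")

```text
time_s: 16.95
position: [0.619, 0.1029, 0.1023]
tcp_rot: [[0.266, 0.964, -0.0], [0.964, -0.266, -0.0], [-0.001, -0.0, -1.0]]
force: [-1.2, 0.4, -0.3]
opening: 0.466
grasp_force: 0.0
```

```bash
python3 -c "
from h import *
white((170,210,322,352),.048); look('a6')"
```

```text
white [-5.1 -1.2] 117.3 678.5
tcp [  1.2 167.6] 102.28709780339517 17.0
blue [ 83.1 105.1] 62.7 412.0
blue [ 62.9 241.1] 103.5 132.5
tcp fe [  1.5 166.5] 0.10235821406288811 [ 0.06019068 -0.06848662  0.67571922] 17.1
```

View pics/a6.png

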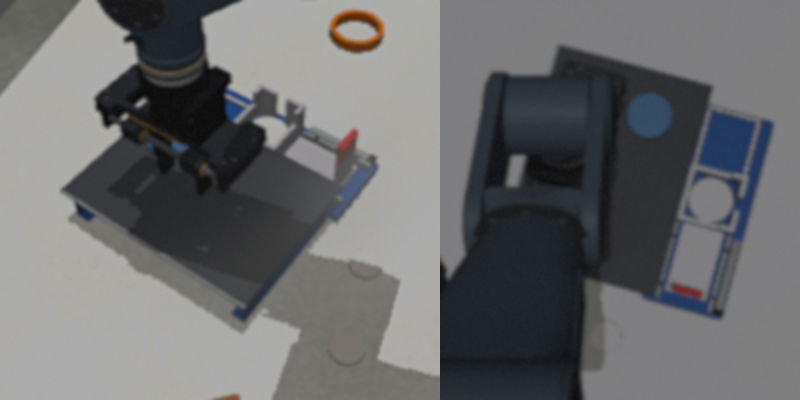

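White lies flat in the hopper at crop (711,197), seen as a full circle. Blue next, same way.

Request:
drive_tool(deltas="80 20 -27 0 0;80 41 -54 0 0;80 62 -81 0 0;80 62 -81 0 0;80 62 -81 -15 0;80 62 -81 -30 0;80 62 -81 -40 0;80 62 -81 -40 0;72 62 -81 -40 0;66 62 -81 -40 0;62 62 -81 -40 0;62 62 -81 -40 0")

```text
time_s: 18.3
position: [0.6815, 0.021, 0.063]
tcp_rot: [[0.268, 0.963, 0.001], [0.963, -0.268, -0.0], [0.0, 0.001, -1.0]]
force: [0.2, -0.5, 0.8]
opening: 0.731
grasp_force: 0.0
```

Request:
drive_tool(deltas="62 0 0 0 0;62 -5 1 0 0;62 -12 3 0 0;62 -20 5 0 0;62 -28 8 0 0;62 -36 10 0 0;62 -44 12 0 0;62 -52 14 0 0;62 -60 17 0 0;62 -68 19 0 0;62 -75 21 0 0;62 -80 22 0 0")

```text
time_s: 19.5
position: [0.6005, 0.0431, 0.0626]
tcp_rot: [[0.268, 0.963, -0.0], [0.963, -0.268, 0.0], [-0.0, -0.0, -1.0]]
force: [0.0, -0.5, 0.3]
opening: 0.711
grasp_force: 0.1
```

Request:
drive_tool(deltas="66 0 0 0 0;66 0 0 0 0;66 4 14 0 0;66 8 29 0 0;66 12 43 0 0;66 15 55 0 0;55 15 55 0 0;44 15 55 0 0;44 15 55 0 0;44 15 55 0 0")

```text
time_s: 20.5
position: [0.6162, 0.0973, 0.0625]
tcp_rot: [[0.269, 0.963, -0.0], [0.963, -0.269, -0.0], [-0.0, -0.0, -1.0]]
force: [-0.2, 0.8, -1.5]
opening: 0.529
grasp_force: 0.0
```

```bash
python3 -c "
from h import *
look()"
```

```text
blue [ -0.3 107.5] 62.4 336.5
blue [ 57.5 225.8] 98.3 136.5
tcp fe [-1.000e-01  1.625e+02] 0.06256532226567718 [0.83463878 0.0528434  0.34336829] 20.6
```

Request:
drive_tool(deltas="44 -3 -12 0 0;44 -6 -22 0 0;44 -8 -30 0 0;44 -10 -38 0 0;44 -13 -47 0 0;44 -15 -56 0 0;44 -18 -65 0 0;44 -20 -74 0 0;44 -22 -81 0 0;44 -24 -88 0 0;44 -26 -95 0 0;44 -28 -102 0 0")

```text
time_s: 21.8
position: [0.5882, -0.0046, 0.0625]
tcp_rot: [[0.269, 0.963, 0.0], [0.963, -0.269, 0.0], [0.0, 0.0, -1.0]]
force: [0.6, 1.0, -0.1]
opening: 0.502
grasp_force: 0.2
```

Request:
drive_tool(deltas="44 -1 -4 0 0;44 -2 -8 0 0;44 -3 -12 0 0;44 -4 -16 0 0;44 -5 -20 0 0;44 -6 -24 0 0;44 -6 -24 0 0;44 -6 -24 25 0;30 -1 -4 25 0;10 4 14 25 0;0 4 14 25 0;0 4 14 25 0")

```text
time_s: 23.0
position: [0.5921, 0.01, 0.0874]
tcp_rot: [[0.267, 0.964, -0.0], [0.964, -0.267, -0.0], [-0.0, -0.0, -1.0]]
force: [0.2, 0.2, 0.7]
opening: 0.229
grasp_force: 0.0
```

Request:
drive_tool(deltas="0 0 0 -12 0;0 0 0 -25 0;0 -2 -8 -25 0;0 -4 -15 -25 0;0 -6 -22 -25 0;0 -7 -28 -25 0;0 -9 -34 -25 0;0 -10 -39 -25 0;0 -12 -44 -25 0;0 -13 -49 -25 0;0 -15 -54 -25 0;0 -16 -58 -25 0")

```text
time_s: 24.2
position: [0.5761, -0.0485, 0.0625]
tcp_rot: [[0.269, 0.963, -0.0], [0.963, -0.269, 0.0], [-0.0, -0.0, -1.0]]
force: [0.2, -0.1, 0.4]
opening: 0.004
grasp_force: 0.0
```

Request:
drive_tool(deltas="0 0 0 0 0;0 0 0 30 0;0 11 38 70 0;0 22 75 85 0;0 30 102 85 0;0 30 102 85 0")

```text
time_s: 24.8
position: [0.6076, 0.0575, 0.1488]
tcp_rot: [[0.264, 0.964, 0.003], [0.964, -0.264, 0.001], [0.002, 0.003, -1.0]]
force: [-0.3, -0.4, -0.5]
opening: 0.004
grasp_force: 0.0
```

```bash
python3 - <<'E'
from h import *
im=imaging.capture("top"); H=hsv(im); h,s,v=[H[:,:,i].astype(int) for i in range(3)]
st=bot.read_state(); print(fe(np.array(st["position"])*1000),st["position"],st["time_s"])
print(H[180:200:5,325:350:5].tolist())
W=np.zeros(h.shape,bool); W[215:255,300:345]=1; W&=((h<6)|(h>172))&(s>110)
for c in blobs(W,10):
    r=cv2.minAreaRect(c); print("red",fe((ray("top",[r[0]],.103)*1000)[0]),cv2.contourArea(c))
cv2.imwrite("pics/a7.png",cv2.convertScaleAbs(cv2.resize(im[150:260,290:380],None,fx=6,fy=5,interpolation=cv2.INTER_CUBIC)[:,:,::-1],alpha=1.5))
E
```

```text
[  1.7 119.9] [0.606477   0.05571166 0.14790984] 24.85
[[[117, 20, 113], [107, 129, 97], [105, 120, 100], [105, 120, 96], [112, 73, 63]], [[105, 16, 94], [106, 116, 101], [105, 119, 101], [105, 120, 100], [106, 124, 99]], [[107, 73, 94], [106, 120, 102], [105, 120, 100], [105, 121, 101], [105, 124, 99]], [[113, 55, 93], [105, 118, 104], [105, 121, 103], [105, 120, 102], [107, 122, 90]]]
red [-125.4   -1.3] 24.0
```

View pics/a7.png

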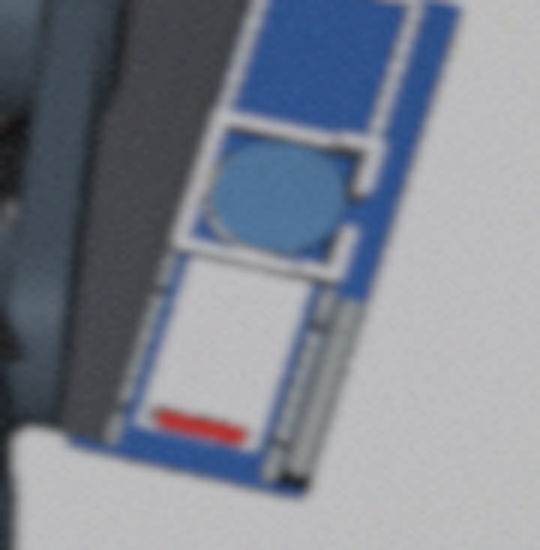

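Blue is in the hopper, flat, with its centre near crop (282,197). The paddle measures (-125.4,-1) in the feeder frame, so it's at home. Now behind the paddle with closed fingers.

Request:
drive_tool(deltas="0 -45 -17 0 0;0 -90 -33 0 0;0 -135 -50 0 0;0 -175 -64 0 0;0 -193 -71 0 0;0 -193 -71 0 0;0 -193 -71 -25 0;0 -193 -71 -50 0;0 -193 -71 -70 0;0 -193 -71 -70 0;0 -193 -71 -70 0")

```text
time_s: 25.95
position: [0.414, -0.0175, 0.0773]
tcp_rot: [[0.269, 0.963, -0.0], [0.963, -0.269, 0.0], [-0.0, -0.0, -1.0]]
force: [0.1, -0.3, 0.1]
opening: 0.005
grasp_force: 0.0
```

Request:
drive_tool(deltas="0 5 -1 0 0;0 10 -2 0 0;0 14 -3 0 0;0 18 -4 0 0;0 21 -5 0 0;0 24 -6 0 0;0 27 -7 0 0;0 27 -7 0 0")

```text
time_s: 26.75
position: [0.4396, -0.0239, 0.0774]
tcp_rot: [[0.269, 0.963, -0.002], [0.963, -0.269, 0.001], [0.0, -0.002, -1.0]]
force: [-1.6, 1.6, 2.4]
opening: 0.004
grasp_force: 1.3
```

Request:
drive_tool(deltas="0 5 -1 0 0;0 11 -3 0 0;0 17 -5 0 0;0 23 -6 0 0;0 29 -8 0 0;0 35 -10 0 0;0 41 -11 0 0;0 47 -13 0 0;0 53 -15 0 0;0 59 -16 0 0;0 64 -18 0 0;0 64 -18 0 0")

```text
time_s: 27.95
position: [0.5026, -0.0415, 0.0772]
tcp_rot: [[0.269, 0.963, -0.005], [0.963, -0.269, 0.002], [0.0, -0.005, -1.0]]
force: [-7.7, 2.2, 5.3]
opening: 0.005
grasp_force: 4.2
```

Request:
drive_tool(deltas="0 1 0 0 0;0 2 -1 0 0;0 3 -1 0 0;0 4 -1 0 0;0 4 -1 0 0")

```text
time_s: 28.45
position: [0.5054, -0.0423, 0.0772]
tcp_rot: [[0.268, 0.963, -0.007], [0.963, -0.268, 0.002], [-0.0, -0.007, -1.0]]
force: [-8.4, 2.4, 5.4]
opening: 0.006
grasp_force: 4.7
```

```bash
python3 - <<'E'
from h import *
im=imaging.capture("top");sd=imaging.capture("side"); H=hsv(im); h,s,v=[H[:,:,i].astype(int) for i in range(3)]
for n,I,z0 in(("top",im,.028),("side",sd,.028)):
    H=hsv(I); h,s,v=[H[:,:,i].astype(int) for i in range(3)]
    for c in blobs((h>15)&(h<35)&(s>120)&(v>50),15):
        d=disc(n,c,z0); print(n,"yellow",fe(d[0]),d[1],cv2.contourArea(c))
    for c in blobs(((h<6)|(h>172))&(s>110)&(v>50),10):
        r=cv2.minAreaRect(c); print(n,"red",fe((ray(n,[r[0]],.103)*1000)[0]),cv2.contourArea(c))
st=bot.read_state(); print(st["position"],st["force"])
E
```

```text
top yellow [66.4 -2.2] 56.0 272.5
side yellow [ 72.1 -10.4] 51.8 107.5
side red [-62.6  19.2] 28.0
[ 0.50538948 -0.0422872   0.07722965] [-8.70820448  2.15704682  5.59289626]
```

Request:
drive_tool(deltas="0 1 0 0 0;0 2 -1 0 0;0 3 -1 0 0;0 4 -1 0 0;0 4 -1 0 0")

```text
time_s: 29.05
position: [0.5089, -0.0433, 0.0772]
tcp_rot: [[0.268, 0.963, -0.008], [0.963, -0.268, 0.002], [-0.0, -0.008, -1.0]]
force: [-10.3, 1.8, 6.8]
opening: 0.003
grasp_force: 5.2
```

Request:
drive_tool(deltas="0 1 0 0 0;0 2 -1 0 0;0 3 -1 0 0;0 3 -1 0 0")

```text
time_s: 29.45
position: [0.5089, -0.0433, 0.0772]
tcp_rot: [[0.268, 0.963, -0.014], [0.963, -0.268, 0.004], [-0.0, -0.015, -1.0]]
force: [-13.1, 3.2, 11.7]
opening: 0.007
grasp_force: 8.1
```

The position no longer advances while force rises, so the slide is on its stop. Easing it back at ~0.06 m/s.

Request:
drive_tool(deltas="0 -4 1 0 0;0 -9 2 0 0;0 -14 4 0 0;0 -20 6 0 0;0 -26 7 0 0;0 -32 9 0 0;0 -38 11 0 0;0 -44 12 0 0;0 -50 14 0 0;0 -56 16 0 0;0 -61 17 0 0;0 -65 18 0 0")

```text
time_s: 30.65
position: [0.4502, -0.027, 0.0775]
tcp_rot: [[0.269, 0.963, 0.001], [0.963, -0.269, 0.0], [0.0, 0.001, -1.0]]
force: [-2.9, 1.9, -1.0]
opening: 0.007
grasp_force: 1.5
```

Request:
drive_tool(deltas="0 -3 1 0 0;0 -6 2 0 0;0 -9 2 0 0;0 -12 3 0 0;0 -15 4 0 0;0 -18 5 0 0;0 -21 6 0 0;0 -21 6 0 0")

```text
time_s: 31.45
position: [0.4295, -0.0212, 0.0777]
tcp_rot: [[0.269, 0.963, 0.001], [0.963, -0.269, -0.0], [-0.0, 0.001, -1.0]]
force: [-0.7, -0.3, -0.1]
opening: -0.0
grasp_force: 0.0
```

```bash
cat > chk.py <<'E'
from h import *
for n in("top","side"):
    I=imaging.capture(n); H=hsv(I); h,s,v=[H[:,:,i].astype(int) for i in range(3)]
    for c in blobs((h>15)&(h<35)&(s>120)&(v>50),15):
        d=disc(n,c,.028); print(n,"yellow",fe(d[0]),d[1],cv2.contourArea(c))
    for c in blobs((h>95)&(h<109)&(s>60)&(s<140)&(v>60),80):
        d=disc(n,c,.048); print(n,"blue",fe(d[0]),d[1],cv2.contourArea(c))
    for c in blobs(((h<6)|(h>172))&(s>110)&(v>50),10):
        r=cv2.minAreaRect(c); print(n,"red",fe((ray(n,[r[0]],.103)*1000)[0]),cv2.contourArea(c))
st=bot.read_state(); print(st["position"],fe(np.array(st["position"])*1000),st["force"])
E
python3 chk.py
```

```text
top yellow [69.9 -2.2] 55.8 300.5
top blue [-515.1  -15.6] 309.9 579.5
top blue [-496.7  276.2] 221.3 661.0
top blue [ 1.6 -4. ] 62.3 371.0
side yellow [ 72.1 -10.4] 51.8 117.5
side blue [-4.3 -1.8] 56.8 173.0
side blue [-654.7 -343.1] 549.8 827.5
side blue [ -375.7 -1505.7] 1308.0 850.5
side red [-129.3    6.9] 11.5
[ 0.42988093 -0.02135821  0.07766324] [-147.6   -1.9] [ 0.20003512  0.05698896 -0.25798806]
```

Request:
drive_tool(deltas="0 -10 3 0 0;0 -15 4 0 0;0 -15 4 40 0;0 -15 4 80 0;0 -15 -40 110 0;0 -15 -90 110 0;0 -15 -140 110 0;0 -15 -190 110 0;0 -15 -240 110 0;0 -15 -280 110 0;0 -15 -280 110 0;0 -15 -280 110 0")

```text
time_s: 32.75
position: [0.4133, -0.3011, 0.1869]
tcp_rot: [[0.271, 0.963, -0.001], [0.963, -0.271, 0.002], [0.001, -0.002, -1.0]]
force: [-0.3, 0.4, -0.7]
opening: 0.003
grasp_force: 0.0
```

```bash
python3 chk.py | grep -v "blue \[-"
```

```text
top yellow [70.  -2.3] 55.8 300.0
top blue [ -71.1 -474.6] 101.7 124.5
top blue [ 0.4 -3.6] 60.5 364.5
top red [-125.4   -1.6] 24.5
side yellow [ 72.1 -10.4] 51.8 117.0
side yellow [  52.2 -670.7] 111.5 29.5
side red [-129.2   -2.3] 25.5
[ 0.41336148 -0.29918683  0.1870157 ] [ -88.8 -273.8] [ 0.07225562  1.03454903 -0.19229818]
```

```bash
python3 -c "
from rig import bot
print(bot.hand_in())"
```

```text
the job is handed in; nothing more can be done
None
```

I loaded the blanks in the order yellow, white, blue, and one full paddle push fed yellow into the outfeed. I then eased the slide back home at about 0.06 m/s and handed the job in at about 33 s; the final images show yellow in the outfeed, blue on top in the hopper and the paddle home, and no verdict came back.

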